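# Slide the glasses case into its rack lane

## Task

Put the loose glasses case away in the empty lane of the little wooden counter rack: push it along the table top, between the two posts at the lane's open end, until it lies fully home with its end against the back bar. Only push it with the fingers: do not lift or carry it, keep it flat on the table, and leave the case in the other lane, the hair-tie card, the coasters and the scrubby where they are.

Things in the scene. Friction and masses are not known exactly. Their poses are not given: they have to be found in the camera images.
- case_mid (a point): Centre, half-way up, of the loose glasses case: a stiff flat case with a crocheted cover and a small paper label, 202 mm long (own x axis), 78 mm wide (its y axis), 18 mm thick (a loose label rises to 22 mm), about 0.05 kg, lying flat on the table, sides nearly straight, ends slightly bowed. The two ends are alike for this job: either may go in first.
- rack: Wooden rack fixed to the table: two parallel lanes along its y axis, open towards +y, without a floor (the case slides on the table). Origin: on the table under the centre of a case fully home in the empty lane. The empty lane runs along y at x = 0, the occupied one at x = -104 mm. The loose case starts outside on the +y side, off to either side of the lane's line and askew.
- rack_gap (a point): On the table, half-way between the two posts at the empty lane's open end (rack x = 0, y = +85 mm). The posts are round, 18 mm thick, 51 mm high, at rack x = +52 and -52 mm (a third at -156 mm); the gap between them is 86 mm. Rails behind them on the same lines, 12 mm thick, 26 mm high, leave 92 mm.
- rack_stop (a point): On the table at the foot of the back bar's face, at the closed end of the empty lane (rack x = 0, y = -103 mm); the bar is 32 mm high. A case fully home touches it, and its outer end stands about 8 mm out past the fronts of the posts.
- neighbour: Another such glasses case, loose, that lies in the rack's other lane; must stay there. Origin under its centre.
- hairtie: Flat hair-tie card, 175 x 90 mm, 16 mm high, loose on the table; leave alone. Origin under its centre.
- coasters: Tied stack of round coasters, 115 mm across, 28 mm high, loose on the table; leave alone. Origin under its centre.
- scrubby: Round crocheted scrubby, 89 mm across, with a card that rises to 45 mm, loose on the table beyond the rack's back bar; leave alone. Origin under its centre.

How it is judged:
By the outcome, as a careful person would: the job done as asked, in the order asked, and still so for the second after the job is handed in, with the robot touching nothing.
It also fails if it takes over 72 s, if anything falls off the work surface, if the arm or the gripper's body presses on something with over 40 N, if the wrist force passes 120 N, or if a joint passes its speed limit or range.

## Robot

A 6-joint arm with a two-finger parallel gripper is mounted at the origin on a cart in front of the work surface, level with it; the furniture and walls round the work are solid. World frame = base frame: x ahead of the robot, y to its left, z up, the work surface at z = 0. Lengths are in m, angles in rad, forces in N, time in s.
With the tool pointing down it reaches from about 0.4 to 0.825 m from the base axis. Payload 7 kg.
Tool frame: the origin (TCP) lies between the finger pads; the fingertips stand 17 mm ahead of it and the grasp point (between the pads) lies 2 mm behind it; z points along the fingers, y is the direction in which the jaws open and shut (so a half turn about z gives the same grasp; the last joint's range is limited). The gripper opens to 85 mm and grips with 20 to 120 N. Pads are 22 mm wide; open, the fingers measure 114 mm over their backs; the gripper's body (76 mm by 85 mm) begins 54 mm behind the grasp point. The pads swing forward as they close: fully open they stand 13 mm farther back than shut.
Start: joints at [-0.926, 0.359, 0.012, 0, -1.224, -0.288], TCP at [0.236, -0.632, 0.248] pointing down, gripper open.
Joint ranges: [-3.07, 3.07], [-1.43, 2.12], [-1.02, 1.25], [-3.03, 1.67], [-3.05, -0], [-3.03, 3.03]. Speed limits (rad/s): [2.39, 2.39, 3.01, 3.14, 3.14, 3.14].

## Interface

Orientations are given as a unit quaternion [w, x, y, z].
In Python, from station import * gives the robot as it stands. The module is installed in compiled form; this text tells all that it offers.
- The arm moves only by the tool move_arm, never from a script. Its argument "commands" is a list of rows, each a list of 7 numbers: the shift along the tool's x, y, z in m, then the turn, a rotation vector about the tool's x, y, z in rad, then the opening in per cent of the stroke, from 0 (shut) to 100 (fully open). In form: [[dx, dy, dz, ax, ay, az, jaw], ...]. A call has 1 to 8 rows; each row is the pose to reach, as a shift and turn from the pose commanded when the call began, along the tool's axes at that moment; what a row does not reach only later rows make up. A row lasts 1/10 s, in which the tool goes at most 50 mm and 8.59 degrees, less where a joint would pass 70% of its speed; a pose out of reach is approached as far as the arm can. A call with a gripper value outside its range is refused whole. The fingers move at their own pace and stop on an object; "newtons" is the grip in N (left out, the last holds). Time passes only in rows, so rows that repeat a pose let the fingers close. It gives the time, the measured TCP pose, the force and the opening at its end, in the units of the state.
- read_state(): the state, without advancing time (a new reading comes with each control period).
- camera(name): name is "side" or "top"; returns a dict with "pixels" (480x640x3 uint8, red, green, blue), "intrinsics" (3x3 intrinsics, pixels), "position" and "rotation" of the camera in the world. Camera axes: x right, y down, z forward; pixel columns grow to the right and rows downward; lengths in m; the calibration is good to about 2 mm. A picture is of the moment at which its call begins. There is no depth.
- sign_off(): hands the job in, once; it reports no verdict.
Trained networks look in the newest picture that a camera, given by its name, has taken for a name from the list of things; names that differ only in an ending like _2 or _b are one class to them, and where a whole thing is asked for, a point or a joint stands for the part that bears it (a point fixed in the world has none). Each returns a list of dicts, best first, with "confidence" (0 to 1); they miss things now and then, are a little off and sometimes report something else, mostly with a low value. They report only what shows in the picture. A call takes as long as a camera call.
- cut_out(camera, label): "mask" (480x640 bool, what is visible of it) and "extent" ([centre column, centre row, width, height] in pixels, round what is visible of it).
The state is a dict: "time": time; "q": joint angles; "qd": joint speeds; "effort": joint torques, N m; "tcp_pos": TCP position; "tcp_rot": TCP orientation; "contact_force": force on the tool from outside, world axes, zero at the start; "torque": the same for the moment, N m; "finger_gap": finger opening in m.
Only numpy, scipy, OpenCV 4.12 (cv2) and the standard library are available. Lean on these libraries where they do the work, as an engineer would, in place of code of your own. Each camera call takes 0.05 s, during which the arm holds its last target.

## Working session

There is one attempt and no reset: what is moved stays moved. The work goes in short steps, Python scripts to look and compute and a tool call to move; the robot and the scene stay as the last step left them, time stands still between calls to the robot, and variables do not carry over. Pictures are saved under pics/ and viewed, and the job is handed in when it is done.

Besides the shell and the picture viewer there is one more tool, called after ">>>" as name([rows], argument=value, ...), one row to a line, values as JSON. move_arm: Moves the arm, as the interface text tells. Its arguments: {"type":"object","properties":{"commands":{"type":"array","items":{"type":"array","items":{"type":"number"}}},"newtons":{"type":"number"}},"required":["commands"]}

```bash
mkdir -p pics; python3 - <<'E'
from station import *
import cv2,numpy as np
for n in("top","side"):
    c=camera(n);cv2.imwrite(f"pics/{n}0.png",c["pixels"][:,:,::-1]);print(n,c["intrinsics"],c["position"],c["rotation"])
    for l in("case_mid","rack","neighbour","hairtie","coasters","scrubby"):
        for d in cut_out(n,l)[:3]:print(l,round(d["confidence"],2),np.round(d["extent"]))
s=read_state();print(s["time"],s["tcp_pos"],s["tcp_rot"],s["finger_gap"],s["q"])
E
```

```text
top [[458.58066863   0.         326.47156776]
 [  0.         458.58066863 233.1296266 ]
 [  0.           0.           1.        ]] [ 0.46144472 -0.03265966  1.20526006] [-0.02795633  0.71664005 -0.69643221  0.02505332]
case_mid 0.78 [270. 234.  73.  31.]
rack 0.62 [401. 272.  94. 125.]
neighbour 0.61 [393. 285.  78.  37.]
hairtie 0.64 [196. 300.  72.  39.]
coasters 0.74 [177. 170.  47.  40.]
coasters 0.52 [399. 270.  94. 128.]
scrubby 0.59 [477. 282.  31.  37.]
side [[465.32218397   0.         313.12580581]
 [  0.         465.32218397 240.16964205]
 [  0.           0.           1.        ]] [0.07454004 0.74480745 0.84345482] [ 0.11317858 -0.24969275  0.87281793 -0.40377344]
case_mid 0.77 [283. 298.  59.  66.]
rack 0.91 [380. 229. 123.  77.]
neighbour 0.59 [383. 239.  53.  45.]
neighbour 0.17 [414. 197.  28.  20.]
hairtie 0.55 [298. 394.  77.  86.]
coasters 0.7 [161. 337.  55.  44.]
scrubby 0.63 [415. 198.  28.  17.]
0.7 [ 0.23574023 -0.63247419  0.24833884] [ 1.07039139e-05 -1.77459793e-01  9.84128051e-01 -2.53105510e-05] 0.08551141817313515 [-9.25890952e-01  3.58548241e-01  1.19055138e-02  3.87791797e-06
 -1.22409876e+00 -2.88097349e-01]
```

View pics/top0.png

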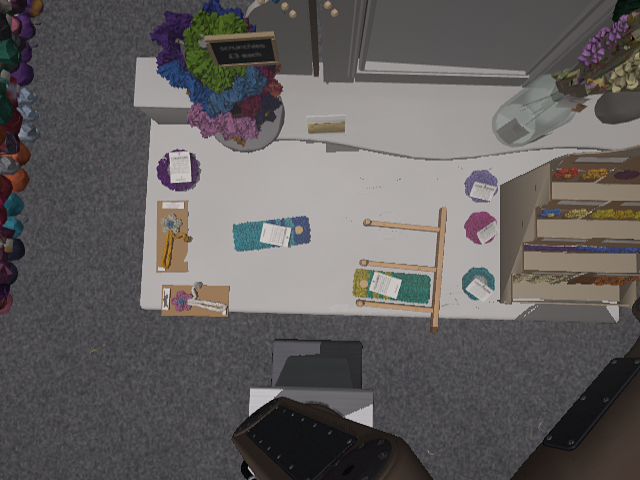

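View pics/side0.png

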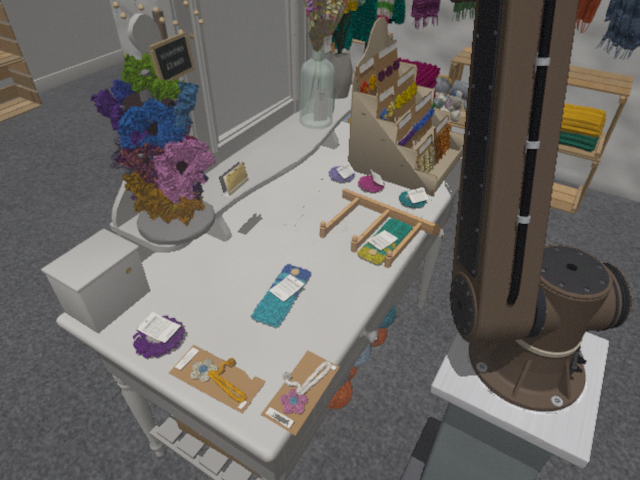

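```bash
cat > h.py <<'E'
from station import *
import cv2,numpy as np
from scipy.spatial.transform import Rotation as R
def rot(c):
    q=np.array(c["rotation"]);return R.from_quat([q[1],q[2],q[3],q[0]]).as_matrix()
def ray(c,uv,z):
    uv=np.atleast_2d(np.array(uv,float));K=c["intrinsics"]
    d=np.c_[uv,np.ones(len(uv))]@np.linalg.inv(K).T@rot(c).T
    p=np.array(c["position"]);t=(z-p[2])/d[:,2]
    return (p+d*t[:,None])[:,:2]
def proj(c,P):
    P=np.atleast_2d(P);x=(P-np.array(c["position"]))@rot(c)@np.array(c["intrinsics"]).T
    return x[:,:2]/x[:,2:]
def case(n,z,c=None,label="case_mid"):
    c=c or camera(n)
    d=cut_out(n,label)[0];m=d["mask"].astype(np.uint8)
    k=max(cv2.findContours(m,0,cv2.CHAIN_APPROX_NONE)[0],key=len)[:,0]
    w=ray(c,k,z);r=cv2.minAreaRect((w*1000).astype(np.float32))
    b=cv2.boxPoints(r);e0=b[1]-b[0];e1=b[2]-b[1];e=e0 if np.hypot(*e0)>np.hypot(*e1) else e1
    a=np.degrees(np.arctan2(e[1],e[0]))%180
    return c,d,np.array(r[0]),sorted(r[1]),a
E
python3 - <<'E'
from h import *
for n in("top","side"):
    c,d,ce,sz,a=case(n,.012);print(n,d["confidence"],ce,sz,a)
    _,d,ce,sz,a=case(n,.012,c,"neighbour");print(n,d["confidence"],ce,sz,a)
    im=c["pixels"][:,:,::-1]
    x,y,w,h=(220,190,240,160) if n=="top" else (240,180,210,157)
    cv2.imwrite(f"pics/{n}z.png",cv2.resize(im[y:y+h,x:x+w],(w*10//3,h*10//3),interpolation=cv2.INTER_CUBIC))
E
```

```text
top 0.81 [544.88635254 116.87484741] [77.9472427368164, 201.93966674804688] 97.48623
top 0.76 [ 418.98574829 -196.62701416] [72.0506591796875, 196.73687744140625] 86.3368
side 0.87 [544.83355713 122.27140808] [80.57455444335938, 206.51239013671875] 98.03645
side 0.58 [ 417.74246216 -194.91195679] [76.52383422851562, 199.2394561767578] 84.695854
```

View pics/topz.png

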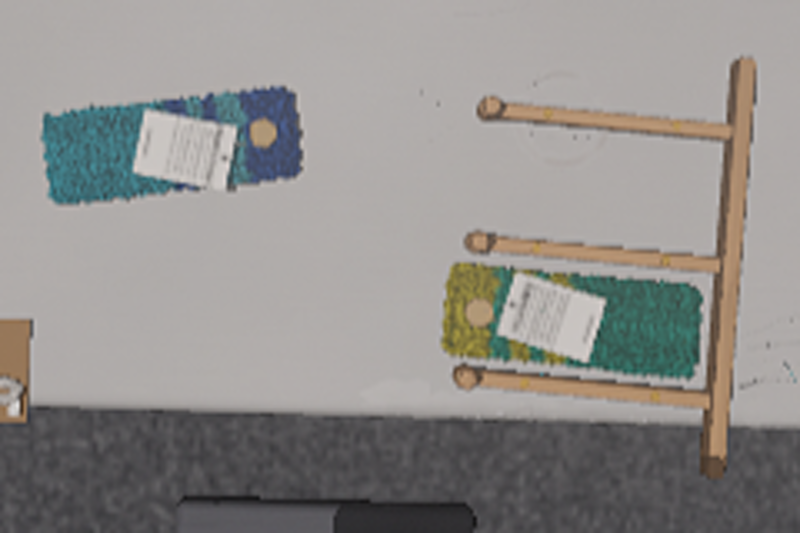

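View pics/sidez.png

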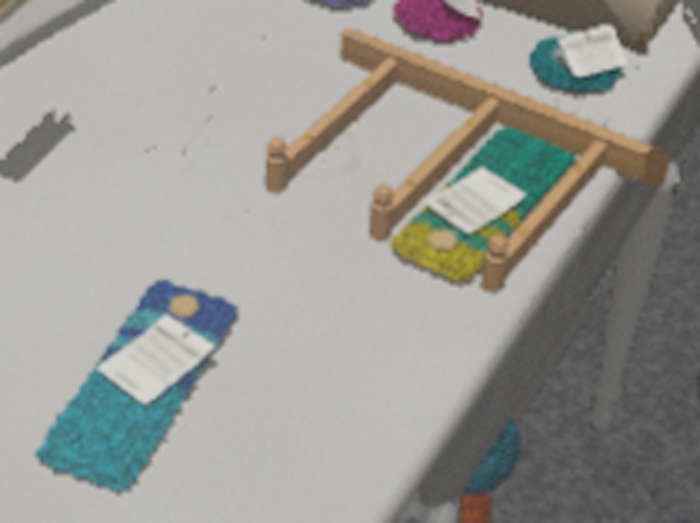

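```bash
python3 - <<'E'
from h import *
c=camera("top");s=camera("side")
Z=lambda l,o:np.array(l)*.3+np.array(o)
def fit(p):
    # post rack coords
    r=np.array([[.052,.085],[-.052,.085],[-.156,.085]]);rc=r.mean(0);pc=p.mean(0)
    A=r-rc;B=p-pc;a=np.arctan2((A[:,0]*B[:,1]-A[:,1]*B[:,0]).sum(),(A*B).sum())
    M=np.array([[np.cos(a),-np.sin(a)],[np.sin(a),np.cos(a)]]);return pc-M@rc,np.degrees(a),np.linalg.norm(p[0]-p[2])
pt=ray(c,Z([[492,106],[480,241],[467,376]],[220,190]),.047)
print("top posts",pt,fit(pt))
ps=ray(s,Z([[276,146],[383,192],[498,243]],[240,180]),.049)
print("side posts top",ps,fit(ps))
ps=ray(s,Z([[276,188],[382,236],[493,287]],[240,180]),.0)
print("side feet (near side)",ps,fit(ps))
# rail lines top
for l in ([[505,107],[722,131]],[[495,241],[718,265]],[[482,378],[708,401]]):
    w=ray(c,Z(l,[220,190]),.026);d=w[0]-w[1];print("rail",w.round(4).tolist(),np.degrees(np.arctan2(-d[0],d[1])))
w=ray(c,Z([[736,62],[704,460]],[220,190]),.032);d=w[0]-w[1];print("bar front",w,np.degrees(np.arctan2(d[1],d[0])))
# zoom 2 bigger
im=c["pixels"][:,:,::-1][200:330,345:450];cv2.imwrite("pics/rz.png",cv2.resize(im,None,fx=4.6,fy=4.6,interpolation=cv2.INTER_CUBIC))
E
```

```text
top posts [[ 0.58016615 -0.13012036]
 [ 0.4773842  -0.12330873]
 [ 0.37592477 -0.11583555]] (array([ 0.52376784, -0.21150913]), np.float64(-4.000796413817523), np.float64(0.2047403228132025))
side posts top [[ 0.57779376 -0.12271925]
 [ 0.47541576 -0.11745555]
 [ 0.37225332 -0.1105513 ]] (array([ 0.52204021, -0.20483315]), np.float64(-3.387944305271973), np.float64(0.20590029565602114))
side feet (near side) [[ 0.57942397 -0.12711517]
 [ 0.47463031 -0.12073549]
 [ 0.37212138 -0.11374829]] (array([ 0.52181467, -0.20870284]), np.float64(-3.689327236278275), np.float64(0.20773308633072468))
rail [[0.5818, -0.142], [0.5679, -0.3101]] -4.719159023972984
rail [[0.478, -0.1365], [0.4645, -0.3082]] -4.493816062253238
rail [[0.3732, -0.1288], [0.3608, -0.3017]] -4.1079495573486025
bar front [[ 0.6211843  -0.31892872]
 [ 0.31694595 -0.29776755]] -3.978775623990561
```

View pics/rz.png

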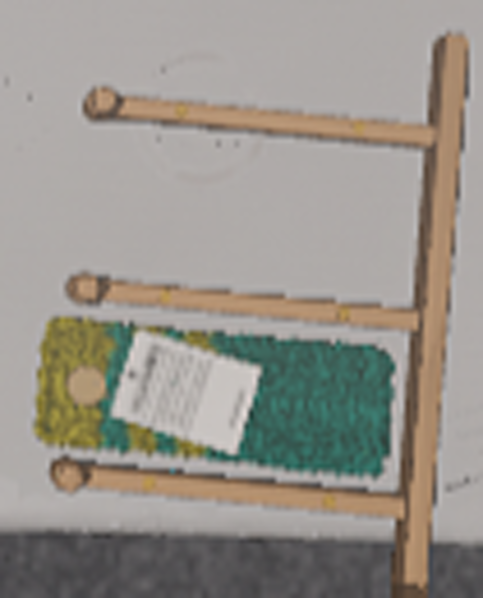

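The top view shows the loose case at px (271,234). It sits about on the lane's line, but turned about 11.5° from it. The posts are at px (367,222), (363,262) and (360,303), which puts the rack origin near (0.523, -0.209) with yaw about -4°. Next I'll write a helper for the moves.

```bash
cat >> h.py <<'E'
O=np.array([.5227,-.2090]);A=np.radians(-3.9)
M=np.array([[np.cos(A),-np.sin(A)],[np.sin(A),np.cos(A)]])
def r2w(p): return O+M@np.array(p)
def w2r(p): return M.T@(np.array(p)-O)
def goto(xyz,yaw=None):
    "shift/turn in tool axes; yaw= world heading (deg) of tool y, tool pointing down"
    s=read_state();q=np.array(s["tcp_rot"]);T=R.from_quat([q[1],q[2],q[3],q[0]])
    d=T.inv().apply(np.array(xyz)-np.array(s["tcp_pos"]))
    if yaw is None: t=np.zeros(3)
    else:
        a=np.radians(yaw);y=np.array([np.cos(a),np.sin(a),0]);z=np.array([0,0,-1.]);x=np.cross(y,z)
        t=(T.inv()*R.from_matrix(np.c_[x,y,z])).as_rotvec()
    print("d",d.round(4),"turn",t.round(4),"t",s["time"],"tcp",np.round(s["tcp_pos"],4),"F",np.round(s["contact_force"],1))
E
python3 - <<'E'
from h import *
goto([.24,-.38,.25],130)
goto([.63,.045,.15],176.1)
E
```

```text
d [-0.0922  0.2351 -0.0017] turn [ 0.     -0.     -0.3413] t 1.1 tcp [ 0.2357 -0.6325  0.2483] F [-0.3  0.1  0.1]
d [-0.6061  0.4971  0.0983] turn [ 0.     -0.     -1.1459] t 1.1 tcp [ 0.2357 -0.6325  0.2483] F [-0.3  0.1  0.1]
```

>>> move_arm([
  [-0.092, 0.235, 0, 0, 0, -0.341, 0],
  [-0.092, 0.235, 0, 0, 0, -0.341, 0],
  [-0.092, 0.235, 0, 0, 0, -0.341, 0],
  [-0.092, 0.235, 0, 0, 0, -0.341, 0],
  [-0.092, 0.235, 0, 0, 0, -0.341, 0],
  [-0.606, 0.497, 0, 0, 0, -1.146, 0],
  [-0.606, 0.497, 0, 0, 0, -1.146, 0],
  [-0.606, 0.497, 0, 0, 0, -1.146, 0],
])

```text
time: 1.9
tcp_pos: [0.3417, -0.2701, 0.2492]
tcp_rot: [0.001, -0.545, 0.838, -0.001]
contact_force: [1.2, -1.0, -0.4]
finger_gap: 0.0003
```

```bash
python3 - <<'E'
from h import *
goto([.63,.045,.15],176.1)
E
```

```text
d [-0.4049 -0.1357  0.0996] turn [-2.30e-03 -1.00e-04 -3.49e-01] t 1.9 tcp [ 0.3417 -0.2701  0.2492] F [ 1.2 -1.  -0.4]
```

>>> move_arm([
  [-0.405, -0.136, 0.03, 0, 0, -0.349, 0],
  [-0.405, -0.136, 0.03, 0, 0, -0.349, 0],
  [-0.405, -0.136, 0.03, 0, 0, -0.349, 0],
  [-0.405, -0.136, 0.06, 0, 0, -0.349, 0],
  [-0.405, -0.136, 0.1, 0, 0, -0.349, 0],
  [-0.405, -0.136, 0.1, 0, 0, -0.349, 0],
  [-0.405, -0.136, 0.1, 0, 0, -0.349, 0],
  [-0.405, -0.136, 0.1, 0, 0, -0.349, 0],
])

```text
time: 2.7
tcp_pos: [0.6054, 0.0143, 0.1619]
tcp_rot: [0.0, -0.681, 0.733, -0.0]
contact_force: [-0.0, -1.2, 1.1]
finger_gap: -0.0001
```

>>> move_arm([
  [0, 0, 0, 0, 0, 0, 0],
  [0, 0, 0, 0, 0, 0, 0],
  [0, 0, 0, 0, 0, 0, 0],
])

```text
time: 3.0
tcp_pos: [0.6039, 0.0122, 0.1626]
tcp_rot: [-0.0, -0.68, 0.733, -0.0]
contact_force: [-0.5, -0.2, 0.0]
finger_gap: 0.0
```

```bash
python3 - <<'E'
from h import *
goto([.63,.045,.15],176.1)
c=camera("side");print("case rack", [w2r(case(n,.012)[2]/1000).round(4) for n in ("top","side")])
cv2.imwrite("pics/s1.png",c["pixels"][:,:,::-1])
print("rear centre", r2w([0,0]))
E
```

```text
d [-0.0347 -0.0236  0.0126] turn [ 0.     -0.0001 -0.006 ] t 3.0 tcp [0.6039 0.0122 0.1626] F [-0.5 -0.2  0. ]
case rack [array([0.0011, 0.3282]), array([-3.000e-04,  3.324e-01])]
rear centre [ 0.5227 -0.209 ]
```

View pics/s1.png

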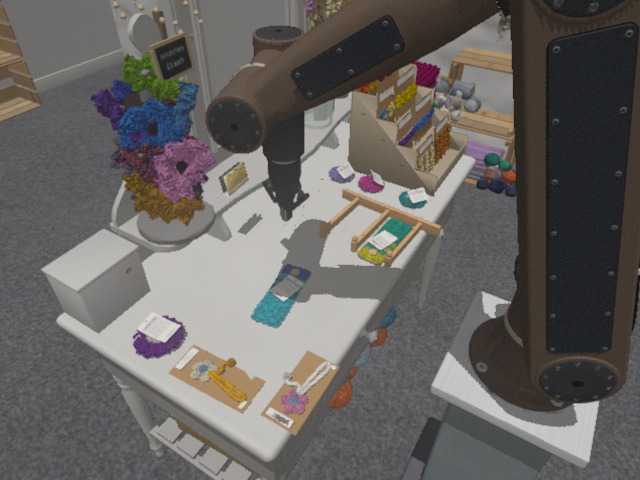

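```bash
python3 - <<'E'
from h import *
p=r2w([-.012,.47]);print(p)
goto([*p,.15],176.1);goto([*p,.03],176.1)
E
```

```text
[0.54269498 0.26072779]
d [-0.2435  0.0798  0.0133] turn [-0.0013  0.0006 -0.0068] t 3.25 tcp [0.604  0.0119 0.1633] F [-0.4  0.5  0. ]
d [-0.2435  0.08    0.1333] turn [-0.0013  0.0006 -0.0068] t 3.25 tcp [0.604  0.0119 0.1633] F [-0.4  0.5  0. ]
```

>>> move_arm([
  [-0.244, 0.08, 0.013, 0, 0, -0.007, 58],
  [-0.244, 0.08, 0.013, 0, 0, -0.007, 58],
  [-0.244, 0.08, 0.013, 0, 0, -0.007, 58],
  [-0.244, 0.08, 0.013, 0, 0, -0.007, 58],
  [-0.244, 0.08, 0.013, 0, 0, -0.007, 58],
  [-0.244, 0.08, 0.013, 0, 0, -0.007, 58],
  [-0.244, 0.08, 0.07, 0, 0, -0.007, 58],
  [-0.244, 0.08, 0.105, 0, 0, -0.007, 58],
])

```text
time: 4.05
tcp_pos: [0.5427, 0.2626, 0.0576]
tcp_rot: [0.002, -0.683, 0.73, 0.0]
contact_force: [0.4, 0.2, -1.3]
finger_gap: 0.0494
```

>>> move_arm([
  [0, 0, 0, 0, 0, 0, 58],
  [0, 0, 0, 0, 0, 0, 58],
  [0, 0, 0, 0, 0, 0, 58],
])

```text
time: 4.35
tcp_pos: [0.544, 0.2624, 0.0599]
tcp_rot: [0.002, -0.683, 0.73, -0.0]
contact_force: [0.6, 0.4, 1.0]
finger_gap: 0.0495
```

```bash
python3 - <<'E'
from h import *
p=r2w([-.012,.47])
goto([*p,.02],176.1);print(read_state()["finger_gap"])
c=camera("top");s=camera("side")
cv2.imwrite("pics/s2.png",cv2.resize(s["pixels"][200:380,220:400,::-1],None,fx=3.3,fy=3.3,interpolation=cv2.INTER_CUBIC))
E
```

```text
d [0.0018 0.0013 0.0399] turn [-0.0028  0.0022  0.0011] t 4.35 tcp [0.544  0.2624 0.0599] F [0.6 0.4 1. ]
0.049526385779318755
```

View pics/s2.png

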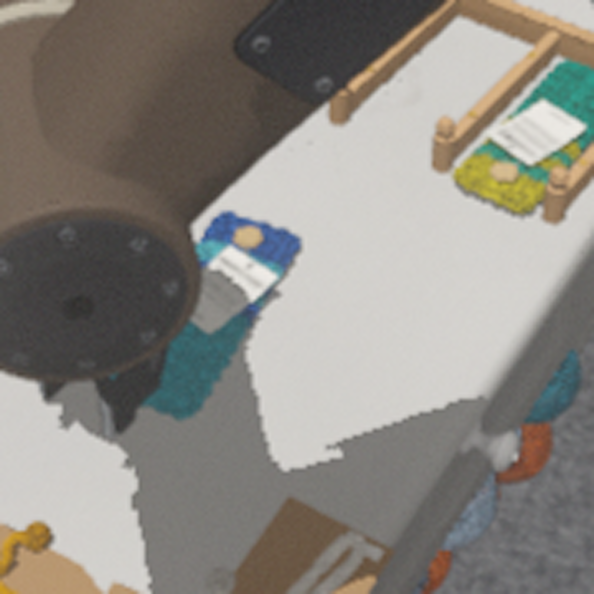

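>>> move_arm([
  [0.002, 0.001, 0.015, 0, 0, 0, 58],
  [0.002, 0.001, 0.025, 0, 0, 0, 58],
  [0.002, 0.001, 0.032, 0, 0, 0, 58],
  [0.002, 0.001, 0.036, 0, 0, 0, 58],
  [0.002, 0.001, 0.038, 0, 0, 0, 58],
  [0.002, 0.001, 0.038, 0, 0, 0, 58],
])

```text
time: 5.05
tcp_pos: [0.5413, 0.2599, 0.0193]
tcp_rot: [-0.0, -0.683, 0.73, -0.0]
contact_force: [-0.7, 0.1, 0.2]
finger_gap: 0.0498
```

```bash
python3 - <<'E'
from h import *
s=camera("side");c=camera("top")
cv2.imwrite("pics/s3.png",cv2.resize(s["pixels"][270:370,200:320,::-1],None,fx=5,fy=5,interpolation=cv2.INTER_CUBIC))
st=read_state();print(st["tcp_pos"],w2r(st["tcp_pos"][:2]),st["contact_force"])
for z in (0,.004,.008):
  print(z,proj(s,[[*r2w([-.012-.032,.459]),z],[*r2w([-.012+.032,.459]),z]])-[200,270])
E
```

```text
[0.54148536 0.26003621 0.0196212 ] [-0.01315978  0.46922775] [ 0.61022027  0.69715337 -0.62936607]
0 [[62.31935621 69.23259646]
 [41.03847765 55.98806526]]
0.004 [[62.19967973 68.11444636]
 [40.87020664 54.86739229]]
0.008 [[62.07940356 66.99069322]
 [40.70111488 53.74125316]]
```

View pics/s3.png

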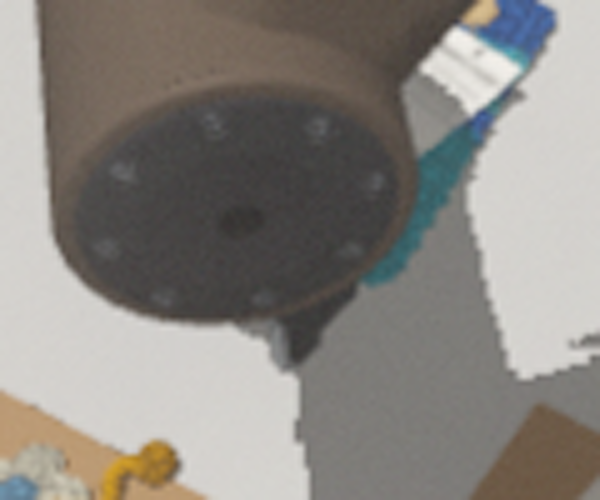

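>>> move_arm([
  [0.008, 0, 0, 0, 0, 0, 58],
  [0.016, 0, 0, 0, 0, 0, 58],
  [0.021, 0, 0, 0, 0, 0, 58],
  [0.026, 0, 0, 0, 0, 0, 58],
  [0.031, 0, 0, 0, 0, 0, 58],
  [0.036, 0, 0, 0, 0, 0, 58],
  [0.04, 0, 0, 0, 0, 0, 58],
  [0.044, 0, 0, 0, 0, 0, 58],
])

```text
time: 5.95
tcp_pos: [0.5384, 0.2157, 0.0194]
tcp_rot: [0.0, -0.683, 0.73, -0.0]
contact_force: [0.6, 0.2, 0.4]
finger_gap: 0.0494
```

```bash
python3 - <<'E'
from h import *
s=camera("side");c=camera("top")
for n,k in(("top",c),("side",s)):
    _,d,ce,sz,a=case(n,.012,k);print(n,d["confidence"].__round__(2),w2r(ce/1000),sz,a-86.1)
st=read_state();print(st["tcp_pos"],w2r(st["tcp_pos"][:2]),st["contact_force"])
a=cv2.resize(s["pixels"][200:350,220:370,::-1],(400,400),interpolation=cv2.INTER_CUBIC)
b=cv2.resize(c["pixels"][170:320,220:370,::-1],(400,400),interpolation=cv2.INTER_CUBIC)
cv2.imwrite("pics/s4.png",np.hstack([a,b]))
E
```

```text
top 0.92 [-0.00165992  0.31252883] [74.1965103149414, 199.89590454101562] 10.94516
side 0.88 [-0.01158267  0.31349062] [57.3711051940918, 196.8412628173828] 11.325447
[0.53836673 0.21590335 0.01935647] [-0.01326948  0.42498497] [-0.25809593 -0.44799587  0.28642771]
```

View pics/s4.png

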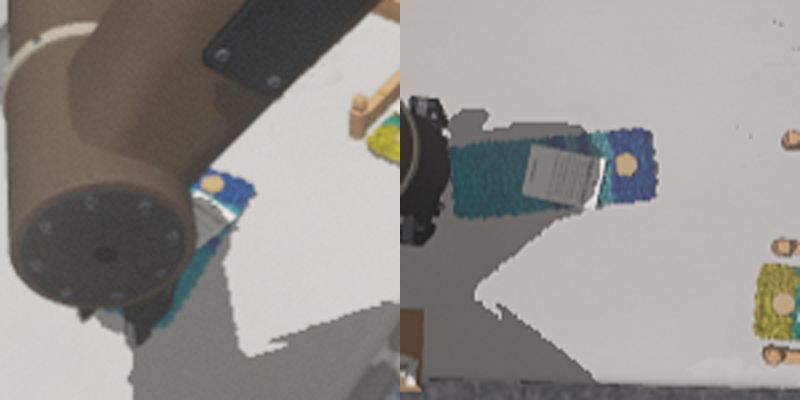

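>>> move_arm([
  [-0.015, 0, 0, 0, 0, 0, 58],
  [-0.015, 0.02, -0.03, 0, 0, 0, 30],
  [-0.015, 0.05, -0.045, 0, 0, 0, 0],
  [0, 0.085, -0.045, 0, 0, 0, 0],
  [0.029, 0.085, -0.03, 0, 0, 0, 0],
  [0.029, 0.085, -0.01, 0, 0, 0, 0],
  [0.029, 0.085, 0, 0, 0, 0, 0],
  [0.029, 0.085, 0, 0, 0, 0, 0],
])

```text
time: 6.95
tcp_pos: [0.4514, 0.1929, 0.0183]
tcp_rot: [-0.001, -0.683, 0.73, -0.0]
contact_force: [0.1, -0.9, -0.7]
finger_gap: 0.0003
```

```bash
cat > look.py <<'E'
from h import *
import sys
s=camera("side");c=camera("top")
for n,k in(("top",c),("side",s)):
    _,d,ce,sz,a=case(n,.012,k);print(n,d["confidence"].__round__(2),w2r(ce/1000).round(4),np.round(sz,1),round(a-86.1,2))
st=read_state();print(st["time"],st["tcp_pos"].__class__ and np.round(st["tcp_pos"],4),w2r(st["tcp_pos"][:2]).round(4),np.round(st["contact_force"],1),st["finger_gap"])
a=cv2.resize(s["pixels"][200:350,220:370,::-1],(400,400),interpolation=cv2.INTER_CUBIC)
b=cv2.resize(c["pixels"][170:320,250:400,::-1],(400,400),interpolation=cv2.INTER_CUBIC)
cv2.imwrite(sys.argv[1],np.hstack([a,b]))
E
python3 look.py pics/s5.png
```

```text
top 0.82 [-0.0004  0.312 ] [ 75.9 199.3] 10.3
side 0.66 [0.0057 0.3767] [ 64.3 126.9] 46.32
7.15 [0.4522 0.1935 0.0198] [-0.0977  0.3968] [-0.8  0.6  0.1] -0.00011142631876539316
```

View pics/s5.png

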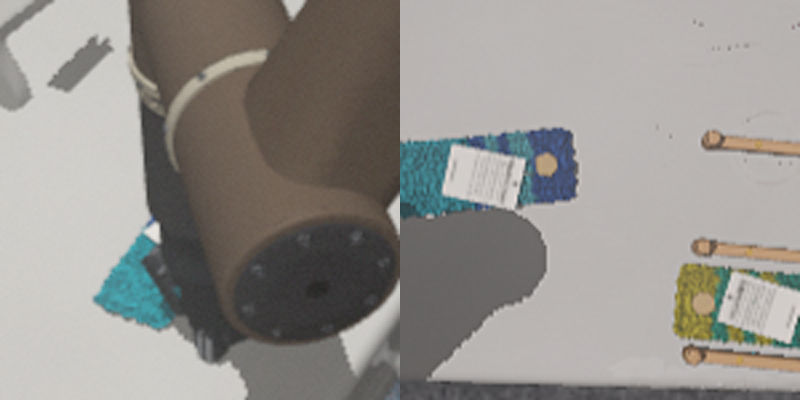

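>>> move_arm([
  [0, -0.01, 0, 0, 0, 0, 0],
  [0, -0.018, 0, 0, 0, 0, 0],
  [0, -0.022, 0, 0, 0, 0, 0],
  [0, -0.026, 0, 0, 0, 0, 0],
  [0, -0.03, 0, 0, 0, 0, 0],
  [0, -0.034, 0, 0, 0, 0, 0],
  [0, -0.038, 0, 0, 0, 0, 0],
  [0, -0.038, 0, 0, 0, 0, 0],
])

```text
time: 7.95
tcp_pos: [0.49, 0.1902, 0.0194]
tcp_rot: [0.0, -0.683, 0.73, -0.0]
contact_force: [-0.5, 0.5, 0.3]
finger_gap: -0.0001
```

```bash
python3 look.py pics/s6.png
```

```text
top 0.62 [-1.000e-04  3.113e-01] [ 75.7 197.4] 9.94
side 0.52 [-0.0078  0.402 ] [35.7 75.1] 72.71
8.15 [0.4894 0.1901 0.0194] [-0.0604  0.3959] [ 0.1 -0.2  0.8] 8.708515180144607e-05
```

View pics/s6.png

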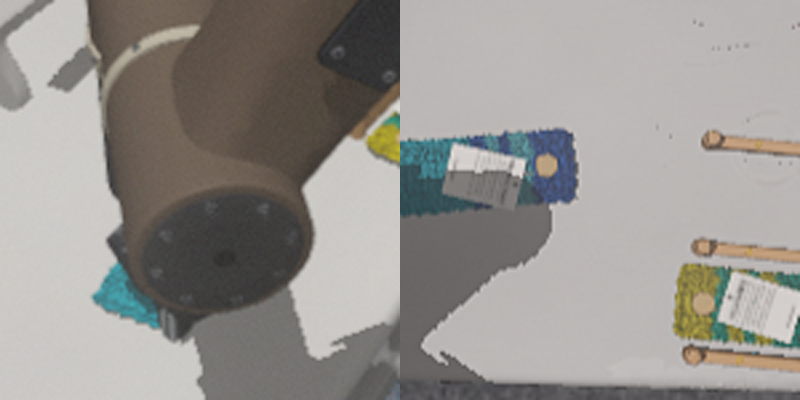

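>>> move_arm([
  [0, -0.004, 0, 0, 0, 0, 0],
  [0, -0.008, 0, 0, 0, 0, 0],
  [0, -0.012, 0, 0, 0, 0, 0],
  [0, -0.014, 0, 0, 0, 0, 0],
])

```text
time: 8.55
tcp_pos: [0.504, 0.1893, 0.0194]
tcp_rot: [0.0, -0.683, 0.73, -0.0]
contact_force: [-0.1, 0.5, 1.4]
finger_gap: 0.0003
```

```bash
python3 look.py pics/s7.png
```

```text
top 0.83 [0.0037 0.3083] [ 75.9 200. ] 3.42
side 0.62 [2.000e-04 4.014e-01] [26.4 72.1] 82.5
8.75 [0.5034 0.1891 0.0193] [-0.0463  0.3959] [ 0.6  0.2 -0.6] -6.335744056542943e-05
```

View pics/s7.png

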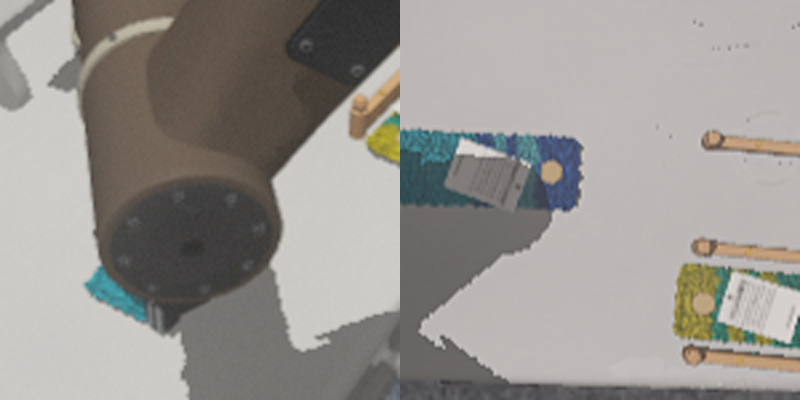

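>>> move_arm([
  [0, -0.004, 0, 0, 0, 0, 0],
  [0, -0.008, 0, 0, 0, 0, 0],
  [0, -0.01, 0, 0, 0, 0, 0],
  [0, -0.01, 0, 0, 0, 0, 0],
  [0, 0.02, 0, 0, 0, 0, 0],
  [0, 0.06, 0, 0, 0, 0, 0],
  [0, 0.11, 0, 0, 0, 0, 0],
  [0, 0.11, 0, 0, 0, 0, 0],
])

```text
time: 9.55
tcp_pos: [0.3885, 0.1944, 0.019]
tcp_rot: [-0.002, -0.684, 0.73, 0.0]
contact_force: [0.4, -0.2, -0.2]
finger_gap: 0.0001
```

```bash
python3 look.py pics/s8.png
```

```text
top 0.82 [0.0068 0.3065] [ 75.1 197.1] -2.78
side 0.59 [0.0053 0.3161] [ 77.2 186.7] -0.41
9.75 [0.3946 0.1974 0.0197] [-0.1555  0.3967] [-0.   0.6 -0.3] -0.00010105039688706376
```

View pics/s8.png

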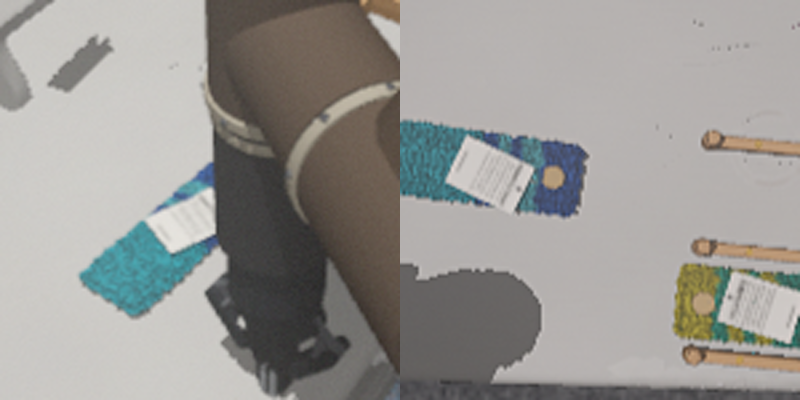

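>>> move_arm([
  [-0.03, 0, -0.045, 0, 0, 0, 0],
  [-0.055, -0.03, -0.055, 0, 0, 0, 0],
  [-0.055, -0.07, -0.055, 0, 0, 0, 55],
  [-0.055, -0.12, -0.055, 0, 0, 0.044, 55],
  [-0.055, -0.167, -0.055, 0, 0, 0.044, 55],
  [-0.055, -0.167, -0.055, 0, 0, 0.044, 55],
  [-0.055, -0.167, -0.03, 0, 0, 0.044, 55],
  [-0.055, -0.167, -0.03, 0, 0, 0.044, 55],
])

```text
time: 10.55
tcp_pos: [0.5634, 0.2381, 0.0461]
tcp_rot: [-0.003, -0.666, 0.746, 0.0]
contact_force: [-0.5, -0.3, -0.7]
finger_gap: 0.0471
```

```bash
python3 look.py pics/s9.png;python3 - <<'E'
from h import *
p=r2w([.011,.445]);goto([*p,.0195],173.6)
E
```

```text
top 0.67 [0.0041 0.3064] [ 74.4 198.8] -2.63
side 0.58 [0.0033 0.3093] [ 76.2 196.8] -2.47
10.75 [0.5646 0.2405 0.0502] [0.0113 0.4513] [ 0.5  0.6 -0.5] 0.04715702413560162
d [0.0063 0.     0.0307] turn [-0.0008  0.0005  0.0008] t 10.75 tcp [0.5646 0.2405 0.0502] F [ 0.5  0.6 -0.5]
```

View pics/s9.png

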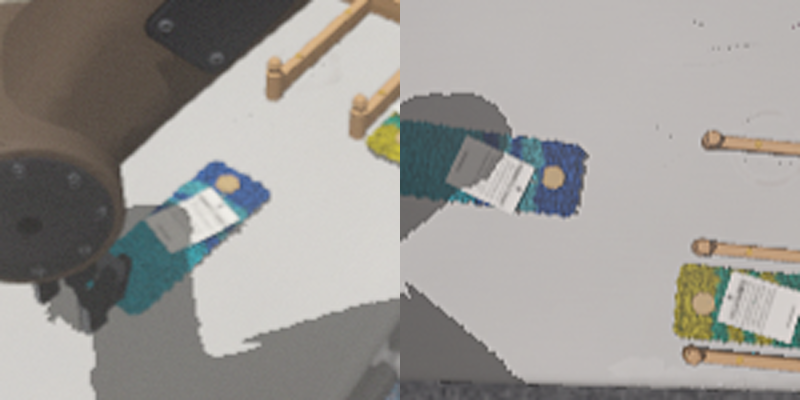

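>>> move_arm([
  [0.006, 0.002, 0.015, 0, 0, 0, 55],
  [0.006, 0.002, 0.026, 0, 0, 0, 55],
  [0.006, 0.002, 0.03, 0, 0, 0, 55],
  [0.014, 0.002, 0.03, 0, 0, 0, 55],
  [0.022, 0.002, 0.03, 0, 0, 0, 55],
  [0.03, 0.002, 0.03, 0, 0, 0, 55],
  [0.036, 0.002, 0.03, 0, 0, 0, 55],
  [0.042, 0.002, 0.03, 0, 0, 0, 55],
])

```text
time: 11.55
tcp_pos: [0.5575, 0.1982, 0.0198]
tcp_rot: [0.0, -0.667, 0.745, -0.0]
contact_force: [1.0, 0.8, -0.1]
finger_gap: 0.0472
```

>>> move_arm([
  [0.006, 0, 0, 0, 0, 0, 55],
  [0.012, 0, 0, 0, 0, 0, 55],
  [0.018, 0, 0, 0, 0, 0, 55],
  [0.024, 0, 0, 0, 0, 0, 55],
  [0.03, 0, 0, 0, 0, 0, 55],
  [0.036, 0, 0, 0, 0, 0, 55],
  [0.042, 0, 0, 0, 0, 0, 55],
  [0.042, 0, 0, 0, 0, 0, 55],
])

```text
time: 12.35
tcp_pos: [0.5524, 0.1561, 0.0193]
tcp_rot: [-0.0, -0.667, 0.746, 0.0]
contact_force: [-0.3, 0.0, 0.4]
finger_gap: 0.047
```

```bash
python3 look.py pics/s10.png
```

```text
top 0.67 [0.0043 0.2549] [ 76.8 199.2] -1.58
side 0.93 [0.0022 0.2368] [ 73.2 153.3] -1.64
12.55 [0.5528 0.1571 0.0193] [0.0051 0.3673] [ 1.3 -0.3 -0. ] 0.04706602358769339
```

View pics/s10.png

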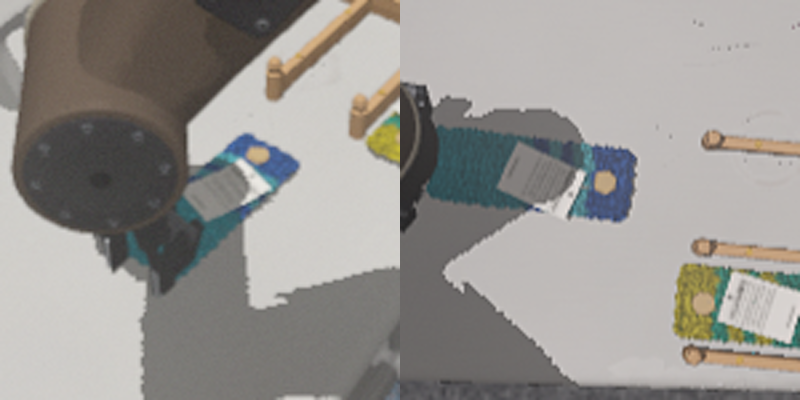

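>>> move_arm([
  [0.006, 0, 0, 0, 0, 0, 55],
  [0.012, 0, 0, 0, 0, 0, 55],
  [0.018, 0, 0, 0, 0, 0, 55],
  [0.024, 0, 0, 0, 0, 0, 55],
  [0.03, 0, 0, 0, 0, 0, 55],
  [0.036, 0, 0, 0, 0, 0, 55],
  [0.042, 0, 0, 0, 0, 0, 55],
  [0.048, 0, 0, 0, 0, 0, 55],
])

```text
time: 13.35
tcp_pos: [0.5474, 0.1088, 0.0194]
tcp_rot: [-0.0, -0.667, 0.745, 0.0]
contact_force: [0.2, 0.1, -0.7]
finger_gap: 0.0474
```

```bash
sed -i 's/200:350,220:370/150:300,270:420/;s/170:320,250:400/190:300,290:400/' look.py; python3 look.py pics/s11.png
```

```text
top 0.94 [0.0013 0.2049] [ 73.2 192.4] -1.45Traceback (most recent call last):
  File "look.py", line 5, in <module>
    _,d,ce,sz,a=case(n,.012,k);print(n,d["confidence"].__round__(2),w2r(ce/1000).round(4),np.round(sz,1),round(a-86.1,2))
                ~~~~^^^^^^^^^^
  File "h.py", line 16, in case
    d=cut_out(n,label)[0];m=d["mask"].astype(np.uint8)
      ~~~~~~~~~~~~~~~~^^^
IndexError: list index out of range
```

```bash
sed -i 's/^    _,d,ce/    if not cut_out(n,"case_mid"): continue\n    _,d,ce/' look.py; python3 look.py pics/s11.png
```

```text
top 0.74 [-0.0003  0.205 ] [ 77.5 192. ] -2.63
side 0.72 [0.0017 0.2098] [ 75.5 192.7] 0.24
13.85 [0.5474 0.1095 0.0193] [0.003  0.3195] [-0.   0.5 -0.3] 0.04694718927770518
```

View pics/s11.png

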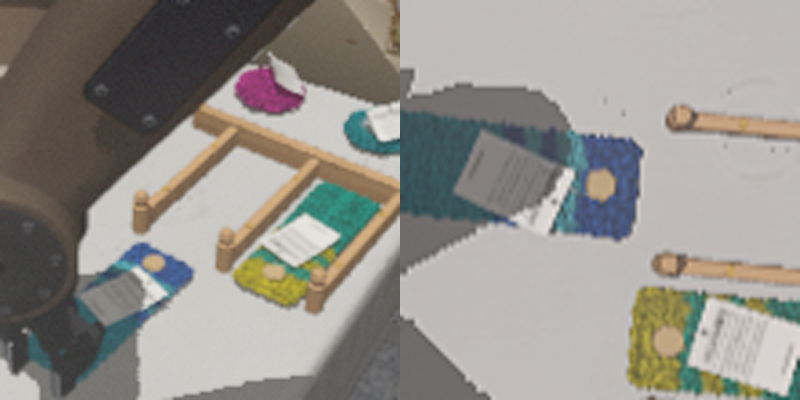

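```bash
python3 - <<'E'
from h import *
c=camera("top")
f=lambda u,v:[290+(u-400)/3.636,190+v/3.636]
for (u,v),z in [((640,140),.012),((632,240),.012),((600,136),.012),((580,235),.012),((680,117),.047),((667,263),.047),((585,110),.0)]:
    print(u,v,w2r(ray(c,f(u,v),z)[0]).round(4))
print(proj(c,[[*r2w([x,.085]),.051] for x in(.052,-.052)]))
p=proj(c,[[*r2w([x,.085]),.049] for x in(.052,-.052)]);print((p-[290,190])*3.636+[400,0])
E
```

```text
640 140 [0.0353 0.1085]
632 240 [-0.0367  0.1076]
600 136 [0.0354 0.1373]
580 235 [-0.0367  0.1449]
680 117 [0.0509 0.084 ]
667 263 [-0.0513  0.0838]
585 110 [0.0543 0.1496]
[[366.79433335 221.5390992 ]
 [363.06344326 262.56338085]]
[[678.98113538 114.96378262]
 [665.43744119 263.87213796]]
```

>>> move_arm([
  [0.005, 0, 0, 0, 0, -0.006, 55],
  [0.01, 0, 0, 0, 0, -0.012, 55],
  [0.015, 0, 0, 0, 0, -0.018, 55],
  [0.02, 0, 0, 0, 0, -0.024, 55],
  [0.025, 0, 0, 0, 0, -0.03, 55],
  [0.03, 0, 0, 0, 0, -0.036, 55],
  [0.035, 0, 0, 0, 0, -0.042, 55],
  [0.04, 0, 0, 0, 0, -0.042, 55],
])

```text
time: 14.7
tcp_pos: [0.543, 0.0692, 0.0194]
tcp_rot: [0.0, -0.682, 0.731, 0.0]
contact_force: [0.1, 0.9, -0.0]
finger_gap: 0.0469
```

```bash
python3 look.py pics/s12.png
```

```text
top 0.83 [0.0041 0.1615] [ 73.9 186.7] 0.49
side 0.76 [0.0042 0.147 ] [ 75.8 151. ] 0.3
15.0 [0.5431 0.0697 0.0194] [0.0014 0.2794] [ 1.2 -0.4 -0.2] 0.047052278609109814
```

View pics/s12.png

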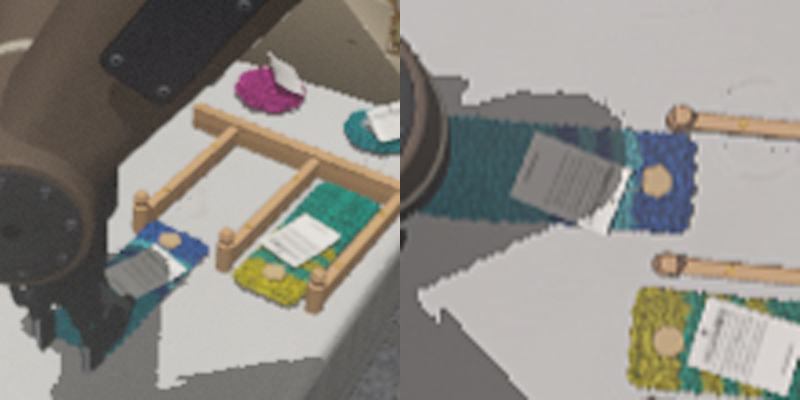

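>>> move_arm([
  [0.005, 0, 0, 0, 0, 0, 55],
  [0.01, 0, 0, 0, 0, 0, 55],
  [0.015, 0, 0, 0, 0, 0, 55],
  [0.02, 0, 0, 0, 0, 0, 55],
  [0.025, 0, 0, 0, 0, 0, 55],
  [0.03, 0, 0, 0, 0, 0, 55],
  [0.035, 0, 0, 0, 0, 0, 55],
  [0.04, 0, 0, 0, 0, 0, 55],
])

```text
time: 15.8
tcp_pos: [0.5402, 0.0292, 0.0194]
tcp_rot: [0.0, -0.682, 0.731, 0.0]
contact_force: [-0.4, 0.2, 0.3]
finger_gap: 0.0467
```

```bash
sed -i 's/190:300,290:400/190:300,330:440/' look.py; python3 look.py pics/s13.png
```

```text
top 0.97 [0.0063 0.1199] [ 75.4 186.2] 1.06
side 0.63 [0.0028 0.1139] [ 75.2 162.7] 2.63
16.1 [0.5403 0.0298 0.0194] [0.0013 0.2394] [-0.6  0.1  0.6] 0.04668669993266098
```

View pics/s13.png

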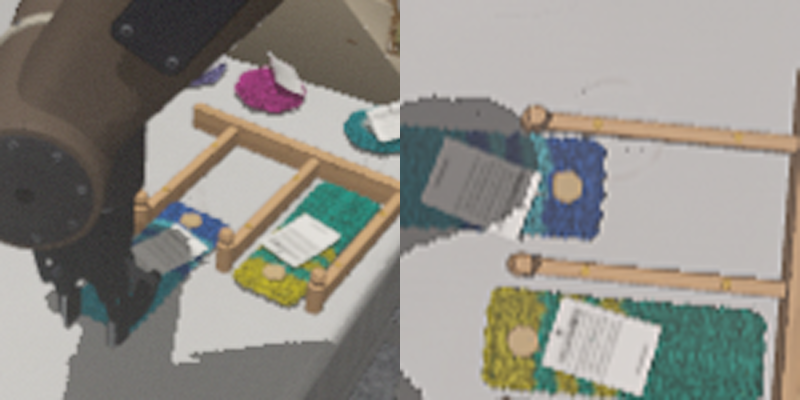

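>>> move_arm([
  [0.006, 0, 0, 0, 0, 0, 55],
  [0.012, 0, 0, 0, 0, 0, 55],
  [0.018, 0, 0, 0, 0, 0, 55],
  [0.024, 0, 0, 0, 0, 0, 55],
  [0.03, 0, 0, 0, 0, 0, 55],
  [0.036, 0, 0, 0, 0, 0, 55],
  [0.042, 0, 0, 0, 0, 0, 55],
  [0.048, 0, 0, 0, 0, 0, 55],
])

```text
time: 16.9
tcp_pos: [0.5369, -0.0188, 0.0193]
tcp_rot: [-0.0, -0.682, 0.731, 0.0]
contact_force: [-0.0, -0.4, -0.6]
finger_gap: 0.0471
```

```bash
python3 look.py pics/s14.png
```

```text
top 0.7 [0.0056 0.0663] [ 75.2 168.7] 2.04
side 0.74 [0.0022 0.0801] [ 74.6 192.7] 2.34
17.2 [ 0.537  -0.0181  0.0194] [0.0013 0.1914] [-0.9  0.4 -0.2] 0.04686805861409888
```

View pics/s14.png

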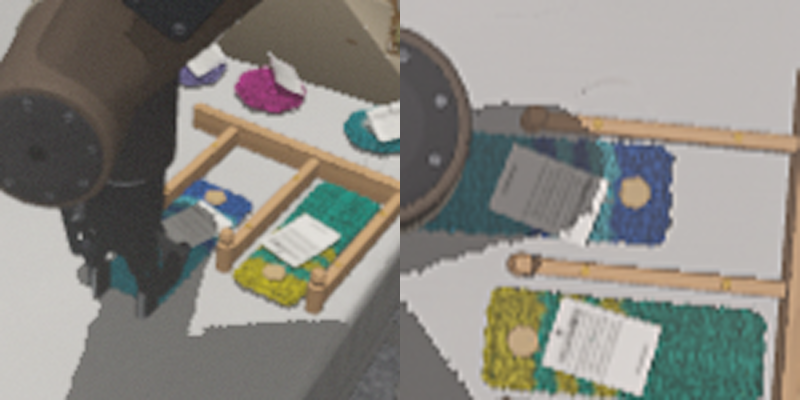

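>>> move_arm([
  [0.006, 0, 0, 0, 0, 0, 55],
  [0.012, 0, 0, 0, 0, 0, 55],
  [0.018, 0, 0, 0, 0, 0, 55],
  [0.024, 0, 0, 0, 0, 0, 55],
  [0.03, 0, 0, 0, 0, 0, 55],
  [0.036, 0, 0, 0, 0, 0, 55],
  [0.042, 0, 0, 0, 0, 0, 55],
  [0.048, 0, 0, 0, 0, 0, 55],
])

```text
time: 18.0
tcp_pos: [0.5336, -0.0666, 0.0194]
tcp_rot: [0.0, -0.682, 0.731, -0.0]
contact_force: [-0.2, 0.9, 0.1]
finger_gap: 0.0471
```

>>> move_arm([
  [0.004, 0, 0, 0, 0, 0, 55],
  [0.008, 0, 0, 0, 0, 0, 55],
  [0.012, 0, 0, 0, 0, 0, 55],
  [0.016, 0, 0, 0, 0, 0, 55],
  [0.02, 0, 0, 0, 0, 0, 55],
  [0.02, 0, 0, 0, 0, 0, 55],
])

```text
time: 18.6
tcp_pos: [0.5321, -0.0865, 0.0193]
tcp_rot: [-0.0, -0.682, 0.731, 0.0]
contact_force: [0.1, 0.7, -0.5]
finger_gap: 0.0469
```

```bash
python3 look.py pics/s15.png
```

```text
top 0.91 [ 0.0052 -0.0146] [ 74.9 149.8] 3.61
side 0.91 [ 0.0063 -0.0241] [ 75.6 118.5] 1.83
18.9 [ 0.5323 -0.0859  0.0194] [0.0012 0.1235] [-0.3 -0.1 -1. ] 0.04725213835725671
```

View pics/s15.png

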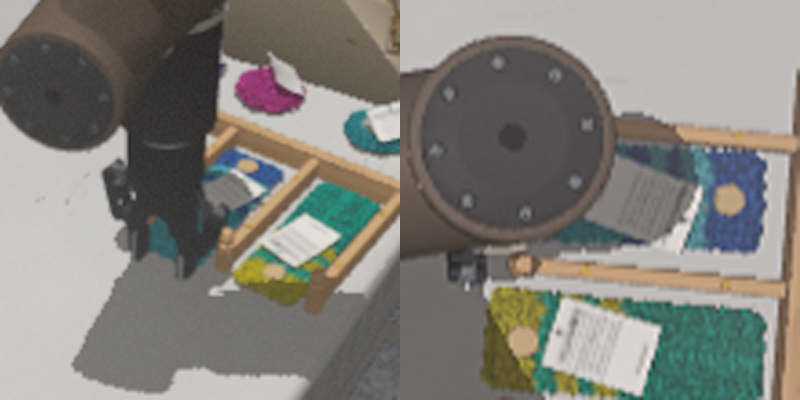

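>>> move_arm([
  [0.002, 0, 0, 0, 0, 0, 55],
  [0.004, 0, 0, 0, 0, 0, 55],
  [0.006, 0, 0, 0, 0, 0, 55],
  [0.008, 0, 0, 0, 0, 0, 55],
  [0.009, 0, 0, 0, 0, 0, 55],
])

```text
time: 19.4
tcp_pos: [0.5316, -0.0953, 0.0194]
tcp_rot: [-0.0, -0.682, 0.731, 0.0]
contact_force: [-0.7, -0.0, -0.2]
finger_gap: 0.047
```

>>> move_arm([
  [0.001, 0, 0, 0, 0, 0, 55],
  [0.002, 0, 0, 0, 0, 0, 55],
  [0.002, 0, 0, 0, 0, 0, 55],
])

```text
time: 19.7
tcp_pos: [0.5315, -0.0971, 0.0194]
tcp_rot: [-0.0, -0.682, 0.731, 0.0]
contact_force: [-0.4, 0.1, -0.1]
finger_gap: 0.0471
```

```bash
python3 look.py pics/s16.png
```

```text
top 0.63 [ 0.0065 -0.0277] [ 74.9 142.4] 1.46
side 0.78 [ 0.0061 -0.0279] [ 75.3 132. ] 3.03
20.0 [ 0.5315 -0.097   0.0193] [0.0011 0.1124] [ 0.9 -1.3 -0. ] 0.04682715356958931
```

View pics/s16.png

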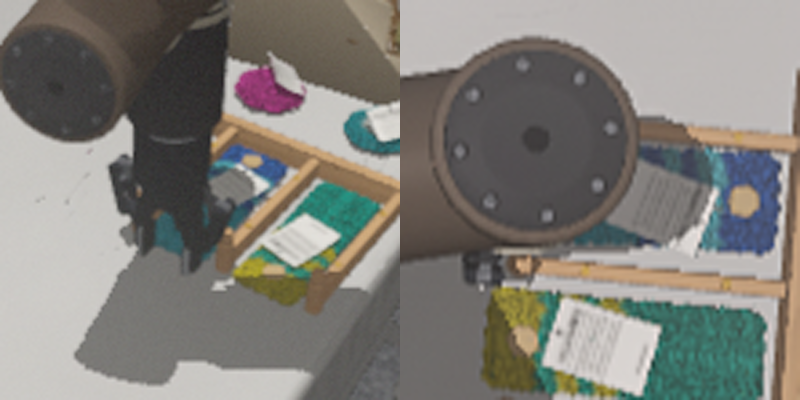

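>>> move_arm([
  [0.001, 0, 0, 0, 0, 0, 55],
  [0.0015, 0, 0, 0, 0, 0, 55],
  [0.0015, 0, 0, 0, 0, 0, 55],
])

```text
time: 20.3
tcp_pos: [0.5314, -0.0986, 0.0194]
tcp_rot: [0.0, -0.682, 0.731, -0.0]
contact_force: [0.2, -0.8, 0.5]
finger_gap: 0.0469
```

>>> move_arm([
  [0.001, 0, 0, 0, 0, 0, 55],
  [0.0015, 0, 0, 0, 0, 0, 55],
  [0.0015, 0, 0, 0, 0, 0, 55],
])

```text
time: 20.6
tcp_pos: [0.5313, -0.1001, 0.0194]
tcp_rot: [-0.0, -0.682, 0.731, 0.0]
contact_force: [1.1, -0.6, 0.0]
finger_gap: 0.0474
```

>>> move_arm([
  [0.001, 0, 0, 0, 0, 0, 55],
  [0.0015, 0, 0, 0, 0, 0, 55],
  [0.0015, 0, 0, 0, 0, 0, 55],
])

```text
time: 20.9
tcp_pos: [0.5312, -0.1016, 0.0194]
tcp_rot: [0.0, -0.682, 0.731, -0.0]
contact_force: [0.0, -0.3, -0.3]
finger_gap: 0.0467
```

>>> move_arm([
  [0.001, 0, 0, 0, 0, 0, 55],
  [0.0015, 0, 0, 0, 0, 0, 55],
  [0.0015, 0, 0, 0, 0, 0, 55],
])

```text
time: 21.2
tcp_pos: [0.5311, -0.1031, 0.0194]
tcp_rot: [-0.0, -0.682, 0.731, 0.0]
contact_force: [-0.2, -0.4, 0.3]
finger_gap: 0.0468
```

```bash
python3 look.py pics/s17.png
```

```text
top 0.73 [ 0.0055 -0.0364] [ 76.5 138.6] 1.43
side 0.55 [ 0.0037 -0.0344] [ 66.3 125.4] 2.23
21.5 [ 0.5311 -0.103   0.0194] [0.0011 0.1063] [-0.1 -0.8  0.1] 0.046984394083276135
```

View pics/s17.png

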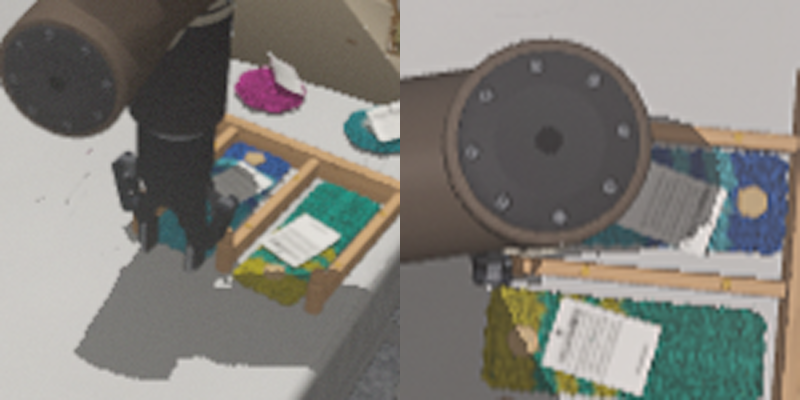

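>>> move_arm([
  [0.001, 0, 0, 0, 0, 0, 55],
  [0.0015, 0, 0, 0, 0, 0, 55],
  [0.0015, 0, 0, 0, 0, 0, 55],
])

```text
time: 21.8
tcp_pos: [0.5311, -0.1043, 0.0194]
tcp_rot: [0.0, -0.682, 0.731, -0.0]
contact_force: [-0.2, 2.4, 0.3]
finger_gap: 0.0471
```

>>> move_arm([
  [0.001, 0, 0, 0, 0, 0, 55],
  [0.0015, 0, 0, 0, 0, 0, 55],
  [0.0015, 0, 0, 0, 0, 0, 55],
])

```text
time: 22.1
tcp_pos: [0.5316, -0.1051, 0.0195]
tcp_rot: [0.001, -0.682, 0.731, -0.0]
contact_force: [-0.1, 8.6, -0.1]
finger_gap: 0.047
```

```bash
python3 look.py pics/s18.png
```

```text
top 0.97 [ 0.0056 -0.0373] [ 71.5 130.3] 1.43
side 0.67 [ 0.0032 -0.0312] [ 71.6 138.1] 2.85
22.4 [ 0.5316 -0.1051  0.0195] [0.0018 0.1043] [ 0.2  8.  -0.7] 0.04683069872547567
```

View pics/s18.png

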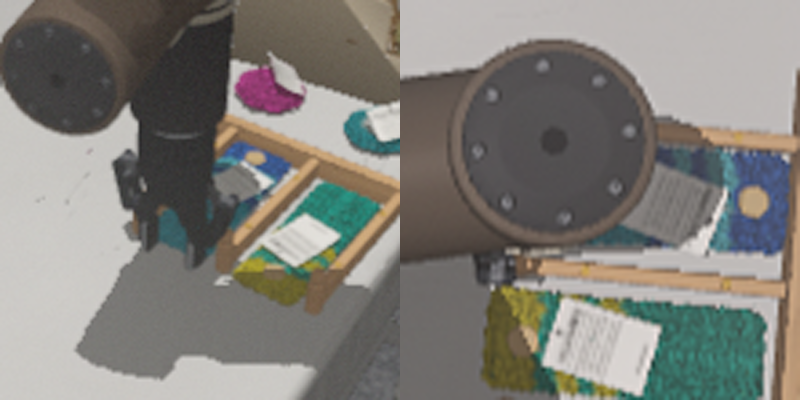

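The push force rose to 8 N at the back bar, so the case is home. I'll back off and look.

>>> move_arm([
  [-0.01, 0, 0, 0, 0, 0, 55],
  [-0.03, 0, 0, 0, 0, 0, 55],
  [-0.05, 0, -0.01, 0, 0, 0, 55],
  [-0.09, 0, -0.05, 0, 0, 0, 55],
  [-0.14, 0, -0.1, 0, 0, 0, 55],
  [-0.19, 0, -0.13, 0, 0, 0, 55],
  [-0.24, 0, -0.15, 0, 0, 0, 55],
  [-0.28, 0, -0.15, 0, 0, 0, 55],
])

```text
time: 23.2
tcp_pos: [0.5489, 0.1499, 0.1662]
tcp_rot: [0.002, -0.682, 0.731, -0.001]
contact_force: [0.6, -0.3, -0.6]
finger_gap: 0.0471
```

>>> move_arm([
  [0, 0, 0, 0, 0, 0, 55],
  [0, 0, 0, 0, 0, 0, 55],
  [0, 0, 0, 0, 0, 0, 55],
])

```text
time: 23.5
tcp_pos: [0.5477, 0.1474, 0.1628]
tcp_rot: [-0.001, -0.682, 0.731, 0.0]
contact_force: [-0.0, 1.0, -0.3]
finger_gap: 0.0468
```

```bash
python3 look.py pics/s19.png; python3 - <<'E'
from h import *
c=camera("top");cv2.imwrite("pics/t19.png",c["pixels"][:,:,::-1])
for l in("neighbour","hairtie","coasters","scrubby"):
    for d in cut_out("top",l)[:1]:print(l,round(d["confidence"],2),np.round(d["extent"]))
E
```

```text
top 0.55 [ 0.0055 -0.0047] [ 74.2 202. ] 2.25
side 0.9 [0.0051 0.0011] [ 75.1 201.9] 2.18
23.8 [0.5484 0.1471 0.1631] [0.0014 0.3571] [-0.  -0.7 -0.5] 0.04712037633872911
neighbour 0.63 [395. 288.  78.  37.]
hairtie 0.85 [196. 301.  69.  38.]
coasters 0.93 [178. 168.  41.  36.]
scrubby 0.96 [479. 285.  30.  34.]
```

View pics/s19.png

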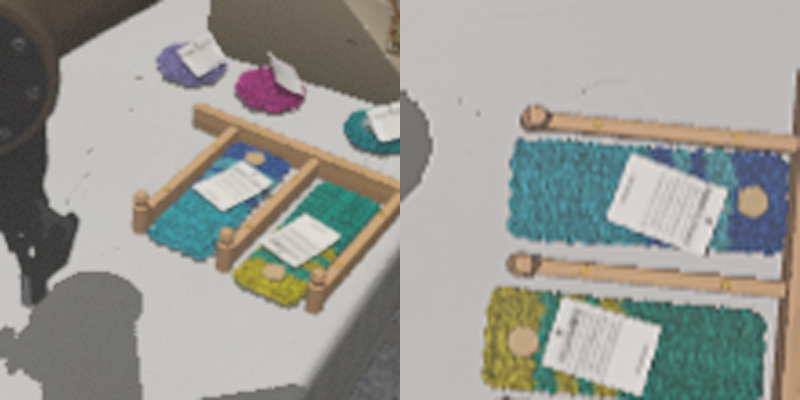

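View pics/t19.png

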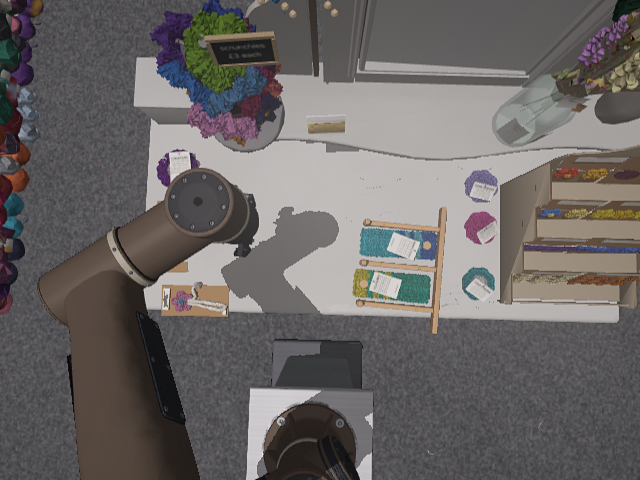

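The top view shows the case lying in the lane, roughly px (360–437, 226–258), with its far end at the back bar. Its outer end stands just past the posts. The other case and loose items are where they were, and the arm is clear.

```bash
python3 -c "
from station import *
print(sign_off())"
```

```text
the job is handed in; nothing more can be done
None
```

The loose glasses case is in the empty lane with its end against the back bar, and I handed the job in at about 24 s. I only pushed it flat along the table. I first nudged it straight with the shut fingers, then pushed its outer end with two part-open fingers, between the posts and up to the bar.

**Seated:** The push force rose to about 8 N at the bar. After backing off, both cameras put the case centre within about 5 mm of the home point along the lane, which is about what the measurement is good for. Its outer end stands slightly past the posts.

**Not perfectly centred:** The case lies about 5 mm towards the +x rail and is turned about 2°. It slid along the +x rail on the way in.

**Measurement disagreements:** The two cameras differed by about 6 mm along the lane at the end. In mid-push the gripper hid part of the case, so single views were further off. The fingers also touched later than I had reckoned, by about 15 mm in the side push and 8 mm in the end push. I went by the force and the pictures instead.

**Everything else:** The other case, the hair-tie card, the coasters and the scrubby show within about 3 px of where they started in the top view. I saw no sign that they moved.

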